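# Make up two test kits from the bench stock

## Robot

A 6-joint arm with a two-finger parallel gripper is mounted at the origin on the work surface. World frame = base frame: x ahead of the robot, y to its left, z up, the work surface at z = 0. Lengths are in m, angles in rad, forces in N, time in s.
With the tool pointing down it reaches from about 0.35 to 0.975 m from the base axis. Payload 17.4 kg.
Tool frame: the origin (TCP) lies midway between the tips of the shut fingers; the grasp point (between the pads) lies 19 mm behind it; z points along the fingers, y is the line along which they close (so a half turn about z gives the same grasp; the last joint's range is limited). The gripper opens to 85 mm and grips with 20 to 120 N. Pads are 22 mm wide; open, the fingers measure 114 mm over their backs; the gripper's body (76 mm by 85 mm) begins 54 mm behind the grasp point. The pads swing forward as they close: fully open they stand 13 mm farther back than shut.
Start: joints at [-1.35, 0.116, 1.442, -0, 1.584, -0.038], TCP at [0.173, -0.653, 0.231] pointing down, gripper open.
Joint ranges: [-2.83, 2.83], [-0.83, 2.19], [0.07, 2.5], [-1.14, 4.28], [0.01, 3], [-2.97, 2.97]. Speed limits (rad/s): [1.89, 1.89, 2.22, 3.14, 3.14, 3.14].

## Interface

Orientations are given as a unit quaternion [w, x, y, z].
In Python, from station import bot gives the robot as it stands. The module is installed in compiled form; this text tells all that it offers.
- The arm moves only by the tool jog_arm, never from a script. Its arguments are lists of equal length, an entry for each row: "slide": the shift along the tool's x, y, z as a fraction of full scale, a list of three; "delta_rot": the turn, a rotation vector about the tool's x, y, z as a fraction of full scale, a list of three; "jaw": the closure, from 0 (fully open) to 1 (shut). In form: {"slide": [[dx, dy, dz], ...], "delta_rot": [[ax, ay, az], ...], "jaw": [jaw, ...]}. A call has 1 to 10 rows; each row shifts and turns the commanded pose from where the row before left it, along the tool's axes as they then stand; what a row does not reach is not made up. Full scale, the value 1, is 20 mm for a shift and 4 degrees for a turn. A row lasts 1/12 s, in which the tool goes at most 41.7 mm and 7.16 degrees, less where a joint would pass 70% of its speed; a pose out of reach is approached as far as the arm can. A call with a number of a shift or a turn outside -1 to 1 is refused whole. A call with a gripper value outside its range is refused whole. The fingers move at their own pace and stop on an object; the grip force is fixed at half the most. Time passes only in rows, so rows that do not move let the fingers close. It gives the time, the measured TCP pose, the force, the opening and the grip force at its end, in the units of the state.
- bot.get_state(): the state, without advancing time (a new reading comes with each control period).
- bot.read_camera(name): name is "scene" or "top" or "wrist"; returns a dict with "pixels" (420x560x3 uint8, blue, green, red), "vertical_fov" (degrees; the focal length in pixels is half the picture's height over the tangent of half this angle, whatever the lens; pixels are square), "cx", "cy" (the principal point, pixels), "world_to_cam" (4x4, takes a point from world to camera coordinates). Camera axes: x right, y up, looking along -z (the intrinsics and any distortion apply to the point x, -y, -z); pixel columns grow to the right and rows downward; lengths in m; the calibration is good to about 2 mm. A picture is of the moment at which its call begins. There is no depth.
- bot.hand_in(): hands the job in; it is judged then, once.
The state is a dict: "time": time; "joint_pos": joint angles; "dq": joint speeds; "effort": joint torques, N m; "ee_pos": TCP position; "ee_rot": TCP orientation; "contact_force": force on the tool from outside, world axes, zero at the start; "ft_torque": the same for the moment, N m; "opening": opening from 0.0 (shut) to 1.0 (fully open); "finger_force": force on a finger pad.
Only numpy, scipy, OpenCV 4.12 (cv2) and the standard library are available. Lean on these libraries where they do the work, as an engineer would, in place of code of your own. Each camera call takes 0.05 s, during which the arm holds its last target. There are 200 camera calls.

## Task

Make up two test kits from the stock standing on the bench, each thing upright in a bay of its own: the amber bottle and the steel cup go in the blue carrier, and the green-lidded jar, the aluminium moisture tin and the brass check weight go in the yellow carrier. Set each one down on the tray floor rather than dropping it, knock nothing over, and leave the red-lidded jar and the white bottle where they stand.

Things in the scene. Friction and masses are not known exactly. Their poses are not given: they have to be found in the camera images.
- blue_carrier: Blue carrier: shallow plastic tray fixed flat on the bench, 280 mm (own x) by 104 mm (own y), rim 14 mm high, walls and floor 4 mm, a grip tab 18 mm out at each short end. Two dividers (top 12.5 mm up) make three bays, 88 mm (x) by 96 mm (y), centred at own x = -92, 0, +92 mm, y = 0. Origin: centre of its underside; things stand on its floor, 4 mm above that. Left or right of the stock.
- yellow_carrier: Yellow carrier: shallow plastic tray fixed flat on the bench, 280 mm (own x) by 104 mm (own y), rim 14 mm high, walls and floor 4 mm, a grip tab 18 mm out at each short end. Two dividers (top 12.5 mm up) make three bays, 88 mm (x) by 96 mm (y), centred at own x = -92, 0, +92 mm, y = 0. Origin: centre of its underside; things stand on its floor, 4 mm above that. Left or right of the stock.
- amber_bottle: Amber (brown) glass reagent bottle, 52 mm diameter and straight-sided up to 70 mm, then a shoulder to a neck with a black cap 31 to 35 mm wide, 105 mm high in all, pale paper label round the body, about 200 g. Stands upright on the bench at the start; origin at the centre of its underside, z up its axis, round about z.
- steel_cup: Open stainless steel sample cup, straight-sided, 59 mm outside diameter (61.5 mm over the rolled rim), 72 mm high, wall 3 mm, mouth up, about 160 g. Stands upright on the bench at the start; origin at the centre of its underside, z up its axis, round about z.
- green_jar: White plastic sample jar with a green screw lid: body 55 mm diameter, lid 57 mm diameter and 17 mm high, closed, 66 mm high in all, about 150 g. Stands upright on the bench at the start; origin at the centre of its underside, z up its axis, round about z.
- moisture_tin: Low round aluminium moisture tin with its lid on: 56 mm diameter, the lid 58 mm over the top 15 mm, 40 mm high, about 90 g, bare metal. Stands upright on the bench at the start; origin at the centre of its underside, z up its axis, round about z.
- check_weight: Brass balance check weight: cylinder 38 mm diameter and 44 mm high, then a neck of 16 mm and a round knob of 24 mm diameter, 65 mm high in all, about 450 g. Stands upright on the bench at the start; origin at the centre of its underside, z up its axis, round about z.
- red_jar: Stock jar that stays: the same as the green-lidded jar but with a red lid (57 mm diameter, 66 mm high). Stands upright on the bench at the start; origin at the centre of its underside, z up its axis, round about z.
- white_bottle: Stock bottle that stays: white plastic, 52 mm diameter and straight-sided up to 70 mm, then a shoulder to a neck with a blue cap 31 to 35 mm wide, 105 mm high in all, pale paper label round the body, about 140 g. Stands upright on the bench at the start; origin at the centre of its underside, z up its axis, round about z.
Mind the look-alikes: they are no part of the job. Leave any black look-alike of the green_jar alone. What is shaped like the steel_cup but pink is not meant.

How it is judged:
At the end, for the whole second after the job is handed in: Amber bottle and steel cup in the blue carrier; green-lidded jar, tin and brass weight in the yellow: each in a bay of its own, flat on its floor (5 mm), upright (0.1 rad), axis within 29 mm (along) and 33 mm (across) of its centre, at rest; other jar and bottle within 30 mm of their start (y of amber_bottle in the frame of blue_carrier between -0.033 and 0.033 m and z of amber_bottle in the frame of blue_carrier between 0 and 0.009 m and angle between each of amber_bottle, steel_cup, green_jar, moisture_tin, check_weight, red_jar, white_bottle's own z axis and vertical below 0.1 rad and (x of amber_bottle in the frame of blue_carrier between -0.121 and -0.063 m or x of amber_bottle in the frame of blue_carrier between -0.029 and 0.029 m or x of amber_bottle in the frame of blue_carrier between 0.063 and 0.121 m) and linear speed of each of amber_bottle, steel_cup, green_jar, moisture_tin, check_weight below 0.02 m/s and angular speed of each of amber_bottle, steel_cup, green_jar, moisture_tin, check_weight below 0.3 rad/s and y of steel_cup in the frame of blue_carrier between -0.033 and 0.033 m and z of steel_cup in the frame of blue_carrier between 0 and 0.009 m and (x of steel_cup in the frame of blue_carrier between -0.121 and -0.063 m or x of steel_cup in the frame of blue_carrier between -0.029 and 0.029 m or x of steel_cup in the frame of blue_carrier between 0.063 and 0.121 m) and y of green_jar in the frame of yellow_carrier between -0.033 and 0.033 m and z of green_jar in the frame of yellow_carrier between 0 and 0.009 m and (x of green_jar in the frame of yellow_carrier between -0.121 and -0.063 m or x of green_jar in the frame of yellow_carrier between -0.029 and 0.029 m or x of green_jar in the frame of yellow_carrier between 0.063 and 0.121 m) and y of moisture_tin in the frame of yellow_carrier between -0.033 and 0.033 m and z of moisture_tin in the frame of yellow_carrier between 0 and 0.009 m and (x of moisture_tin in the frame of yellow_carrier between -0.121 and -0.063 m or x of moisture_tin in the frame of yellow_carrier between -0.029 and 0.029 m or x of moisture_tin in the frame of yellow_carrier between 0.063 and 0.121 m) and y of check_weight in the frame of yellow_carrier between -0.033 and 0.033 m and z of check_weight in the frame of yellow_carrier between 0 and 0.009 m and (x of check_weight in the frame of yellow_carrier between -0.121 and -0.063 m or x of check_weight in the frame of yellow_carrier between -0.029 and 0.029 m or x of check_weight in the frame of yellow_carrier between 0.063 and 0.121 m) and ((x of check_weight in the frame of yellow_carrier between -0.121 and -0.063 m and not (x of green_jar in the frame of yellow_carrier between -0.121 and -0.063 m) and not (x of moisture_tin in the frame of yellow_carrier between -0.121 and -0.063 m)) or (x of check_weight in the frame of yellow_carrier between -0.029 and 0.029 m and not (x of green_jar in the frame of yellow_carrier between -0.029 and 0.029 m) and not (x of moisture_tin in the frame of yellow_carrier between -0.029 and 0.029 m)) or (x of check_weight in the frame of yellow_carrier between 0.063 and 0.121 m and not (x of green_jar in the frame of yellow_carrier between 0.063 and 0.121 m) and not (x of moisture_tin in the frame of yellow_carrier between 0.063 and 0.121 m))) and distance of each of red_jar, white_bottle from where it was at the start of the episode below 0.03 m); the robot touches nothing.
It fails at once if one of the five kit things is dropped: it falls faster than 0.6 m/s out of the fingers ((linear speed of amber_bottle above 0.6 m/s and contact force between the fingers and amber_bottle below 0.05 N) or (linear speed of steel_cup above 0.6 m/s and contact force between the fingers and steel_cup below 0.05 N) or (linear speed of green_jar above 0.6 m/s and contact force between the fingers and green_jar below 0.05 N) or (linear speed of moisture_tin above 0.6 m/s and contact force between the fingers and moisture_tin below 0.05 N) or (linear speed of check_weight above 0.6 m/s and contact force between the fingers and check_weight below 0.05 N)).
It fails at once if one of the five kit things is tipped over (more than 60 degrees) (angle between any of amber_bottle, steel_cup, green_jar, moisture_tin, check_weight's own z axis and vertical above 1.05 rad).
It fails at once if the red-lidded jar or the white bottle, which stay in stock, is moved more than 30 mm or tipped (distance of any of red_jar, white_bottle from where it was at the start of the episode above 0.03 m or angle between any of red_jar, white_bottle's own z axis and vertical above 0.5 rad).
It also fails if it takes over 125 s, if anything falls off the work surface, if the arm or the gripper's body presses on something with over 40 N, if the wrist force passes 120 N, or if a joint passes its speed limit or range.

## Working session

There is one attempt and no reset: what is moved stays moved. The work goes in short steps, Python scripts to look and compute and a tool call to move; the robot and the scene stay as the last step left them, time stands still between calls to the robot, and variables do not carry over. Pictures are saved under pics/ and viewed, at most 14 in all, crops included, and the job is handed in when it is done.

Besides the shell and the picture viewer there is one more tool, called as name(argument=value, ...), one argument or row to a line, values as JSON. jog_arm: Moves the arm, as the interface text tells. Shift numbers are shares of 20 mm and turn numbers shares of 4 degrees, none past 1 either way. Its arguments: {"type":"object","properties":{"slide":{"type":"array"},"delta_rot":{"type":"array"},"jaw":{"type":"array"}},"required":["slide","delta_rot","jaw"]}

```bash
mkdir -p pics; cat > h.py <<'E'
import numpy as np, cv2
from station import bot
def snap(name,fn):
    d=bot.read_camera(name); cv2.imwrite(f'pics/{fn}.png',d['pixels']); 
    np.savez(f'pics/{fn}.npz',**{k:np.array(v) for k,v in d.items()}); return d
def load(fn): return dict(np.load(f'pics/{fn}.npz',allow_pickle=True))
def ray(d,u,v):
    f=d['pixels'].shape[0]/2/np.tan(np.radians(float(d['vertical_fov']))/2)
    M=np.linalg.inv(d['world_to_cam']); r=M[:3,:3]@np.array([(u-d['cx'])/f,-(v-d['cy'])/f,-1]); return M[:3,3],r
def at(d,u,v,z):
    o,r=ray(d,u,v); return (o+r*(z-o[2])/r[2]).round(4)
def proj(d,p):
    f=d['pixels'].shape[0]/2/np.tan(np.radians(float(d['vertical_fov']))/2)
    c=(np.array(d['world_to_cam'])@np.append(p,1))[:3]; return (float(d['cx'])+f*c[0]/-c[2], float(d['cy'])-f*c[1]/-c[2])
E
python3 - <<'E'
from h import *
for n in('top','scene','wrist'):
    d=snap(n,n+'0'); print(n,{k:(v if k!='world_to_cam' else np.linalg.inv(v)[:3].round(3).tolist()) for k,v in d.items() if k!='pixels'})
a=np.hstack([cv2.imread(f'pics/{n}0.png') for n in('scene','wrist')]); cv2.imwrite('pics/sw.png',cv2.resize(a,(800,300)))
print(bot.get_state())
E
```

```text
top {'vertical_fov': 46.08793043547634, 'cx': 281.2148092415395, 'cy': 210.67204338543218, 'world_to_cam': [[-0.01, 0.984, -0.177, 0.347], [-0.999, -0.017, -0.039, -0.018], [-0.042, 0.176, 0.983, 1.022]]}
scene {'vertical_fov': 44.73497863932808, 'cx': 276.90388456099237, 'cy': 202.6480141779256, 'world_to_cam': [[-0.753, -0.543, 0.372, 0.964], [0.658, -0.635, 0.405, 0.451], [0.016, 0.55, 0.835, 1.024]]}
wrist {'vertical_fov': 61.244563767486696, 'cx': 279.46584233112605, 'cy': 207.08899494294613, 'world_to_cam': [[0.256, 0.93, 0.265, 0.239], [-0.967, 0.247, 0.069, -0.635], [-0.001, -0.274, 0.962, 0.373]]}
{'time': 0.15, 'joint_pos': array([-1.34977766e+00,  1.16412310e-01,  1.44212240e+00, -1.90326900e-05,
        1.58398729e+00, -3.78012083e-02]), 'dq': array([ 1.86638328e-04, -8.39839336e-04, -2.34820618e-03, -3.44332630e-04,
        1.58499976e-04, -6.90070369e-05]), 'effort': array([ 1.28355194e-03, -7.32505202e+01, -6.32852912e+01,  4.75301999e-05,
        5.04020471e-03,  1.42381339e-05]), 'ee_pos': array([ 0.17271351, -0.65238272,  0.23070056]), 'ee_rot': array([-4.61857194e-04,  9.91638122e-01,  1.29048903e-01, -5.19845501e-05]), 'contact_force': array([-0.0211539 , -0.37200305,  0.3916453 ]), 'ft_torque': array([ 0.0273832 , -0.01206938,  0.0095519 ]), 'finger_force': 0.0, 'opening': 1.0005224628338498}
```

View pics/top0.png

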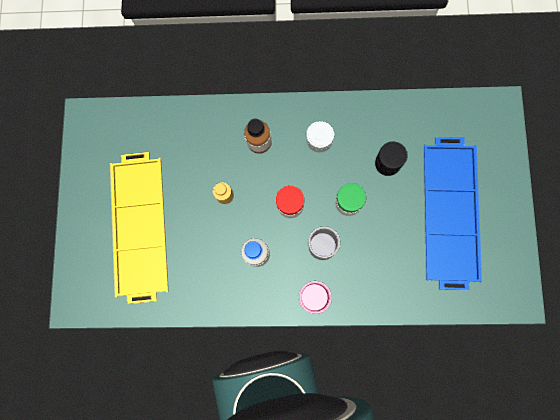

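View pics/scene0.png

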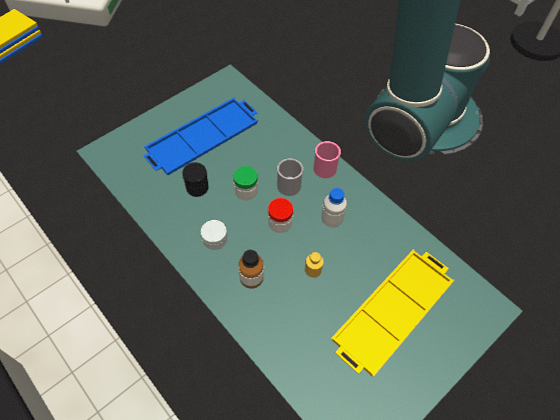

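Top view: amber bottle (257,130), tin (320,135), black decoy (391,157), weight (223,191), red jar (290,200), green jar (351,197), steel cup (324,242), white bottle (255,251), pink decoy (315,297), blue carrier on the right at (452,213), yellow on the left at (139,227). The possible mix-ups are green/red/black jar, steel/pink cup and amber/white bottle. One enlarged crop will confirm these.

```bash
python3 - <<'E'
from h import *
a=cv2.imread('pics/top0.png')[110:320,200:420]; cv2.imwrite('pics/c1.png',cv2.resize(a,None,fx=2.8,fy=2.8,interpolation=cv2.INTER_CUBIC))
a=cv2.imread('pics/scene0.png')[130:300,170:370]; cv2.imwrite('pics/c2.png',cv2.resize(a,None,fx=3.5,fy=3.5,interpolation=cv2.INTER_CUBIC))
E
```

```text
(no output)
```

View pics/c1.png

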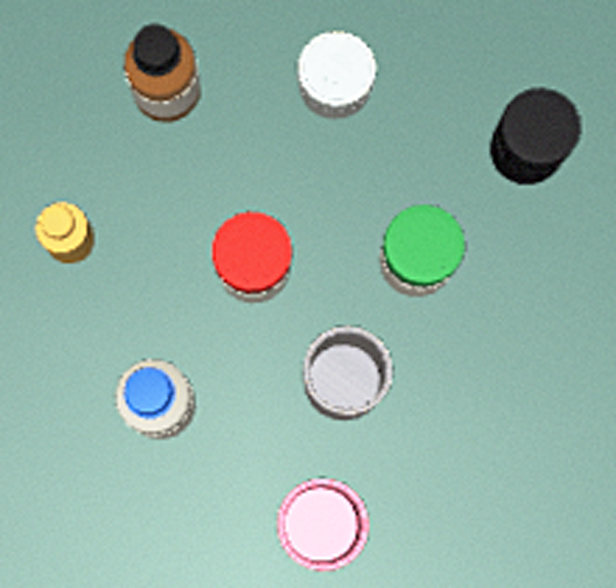

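View pics/c2.png

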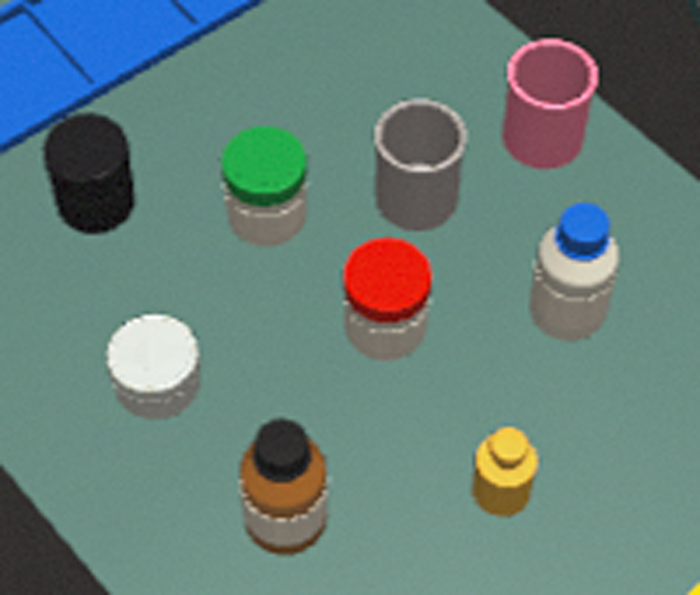

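The crops confirm the choices: amber bottle, white-metal low tin, brass weight, green-lidded jar and grey steel cup are all distinct from the red, black, white-bottle and pink ones. Now I'll triangulate them and check heights.

```bash
cat > m.py <<'E'
from h import *
T=load('top0');S=load('scene0')
P={'amber':((157,48),(283,446),.105),'tin':((337,69),(154,353),.04),'green':((425,244),(264,165),.066),'red':((252,250),(388,278),.066),
'cup':((348,371),(421,135),.072),'whiteb':((150,390),(584,228),.105),'weight':((57,219),(509,444),.062),'black':((541,125),(88,148),.066),'pink':((323,524),(552,74),.072)}
for k,(a,b,z) in P.items():
    ua=((a[0]+.5)/2.8+199.5,(a[1]+.5)/2.8+109.5); ub=((b[0]+.5)/3.5+169.5,(b[1]+.5)/3.5+129.5)
    o1,r1=ray(T,*ua);o2,r2=ray(S,*ub)
    s=np.linalg.lstsq(np.c_[r1,-r2],o2-o1,rcond=None)[0]; p=o1+s[0]*r1;q=o2+s[1]*r2
    print(k,'top',at(T,*ua,z)[:2],'scene',at(S,*ub,z)[:2],'tri',((p+q)/2).round(4),'gap',np.linalg.norm(p-q).round(4))
for nm,d in(('top',T),('scene',S)):
  hsv=cv2.cvtColor(d['pixels'],cv2.COLOR_BGR2HSV)
  for c,lo,hi in(('blue',(105,150,60),(125,255,255)),('yellow',(24,200,80),(34,255,255))):
    m=cv2.inRange(hsv,lo,hi); n,l,s,_=cv2.connectedComponentsWithStats(m); i=1+s[1:,4].argmax()
    m=cv2.morphologyEx((l==i).astype('uint8'),cv2.MORPH_OPEN,np.ones((25,25)) if nm=='top' else np.ones((3,3)))
    ct=max(cv2.findContours(m,0,2)[0],key=cv2.contourArea)[:,0]
    w=np.array([at(d,u,v,.014)[:2] for u,v in ct],dtype='float32'); print(nm,c,cv2.minAreaRect(w*1000))
E
python3 m.py
```

```text
amber top [0.6787 0.0661] scene [0.6821 0.0694] tri [0.6805 0.0669 0.0995] gap 0.0006
tin top [ 0.6826 -0.0615] scene [ 0.6821 -0.062 ] tri [ 0.6823 -0.0615  0.0409] gap 0.0001
green top [ 0.5438 -0.1189] scene [ 0.5468 -0.116 ] tri [ 0.5447 -0.1192  0.0609] gap 0.0005
red top [0.5418 0.0027] scene [0.5432 0.0044] tri [0.5422 0.0029 0.0633] gap 0.0006
cup top [ 0.4544 -0.0624] scene [ 0.454  -0.0636] tri [ 0.4545 -0.0626  0.0732] gap 0.0007
whiteb top [0.4399 0.071 ] scene [0.4429 0.0744] tri [0.4402 0.0719 0.0997] gap 0.0008
weight top [0.5678 0.142 ] scene [0.5646 0.1394] tri [0.5667 0.1411 0.0671] gap 0.0001
black top [ 0.6286 -0.2039] scene [ 0.6271 -0.203 ] tri [ 0.6278 -0.2031  0.0669] gap 0.0016
pink top [ 0.3508 -0.0429] scene [ 0.3506 -0.0442] tri [ 0.3511 -0.0433  0.0732] gap 0.0009
top blue ((521.4293823242188, -326.9452209472656), (108.60762786865234, 290.1162414550781), 87.60852813720703)Traceback (most recent call last):
  File "m.py", line 15, in <module>
    ct=max(cv2.findContours(m,0,2)[0],key=cv2.contourArea)[:,0]
       ~~~^^^^^^^^^^^^^^^^^^^^^^^^^^^^^^^^^^^^^^^^^^^^^^^^
ValueError: max() iterable argument is empty
```

```bash
sed -i 's/(24,200,80),(34,255,255)/(20,120,50),(38,255,255)/; s/cv2.MORPH_OPEN,np.ones((25,25)) if/cv2.MORPH_CLOSE,np.ones((5,5)) if/' m.py; sed -i "s/    ct=max/    m=cv2.morphologyEx(m,cv2.MORPH_OPEN,np.ones((31,31) if nm=='top' else (3,3)))\n    ct=max/" m.py
python3 m.py | tail -4
python3 - <<'E'
from h import *
T=load('top0')
for q in [[(110,164),(160,158),(168,291),(116,297)],[(424,147),(476,146),(481,282),(427,280)]]:
  w=np.array([at(T,u,v,.014)[:2] for u,v in q]);print(w.tolist(),w.mean(0))
a=cv2.imread('pics/top0.png'); a=np.hstack([cv2.resize(a[145:310,100:190],None,fx=3.5,fy=3.5,interpolation=2),cv2.resize(a[130:295,410:500],None,fx=3.5,fy=3.5,interpolation=2)]); cv2.imwrite('pics/c3.png',a)
E
```

```text
top blue ((513.356689453125, -326.7361145019531), (108.70124816894531, 297.5439453125), 87.67662811279297)
top yellow ((502.4111328125, 321.80487060546875), (294.74896240234375, 109.19058227539062), 5.025143623352051)
scene blue ((520.2351684570312, -326.03656005859375), (115.43473052978516, 316.26885986328125), 87.65093231201172)
scene yellow ((501.66253662109375, 319.7529296875), (316.3918151855469, 108.24102783203125), 5.01539945602417)
[[0.636, 0.3879], [0.647, 0.28], [0.3659, 0.254], [0.3549, 0.3609]] [0.50095 0.3207 ]
[[0.6584, -0.2795], [0.658, -0.387], [0.3767, -0.3747], [0.3819, -0.2687]] [ 0.51875  -0.327475]
```

View pics/c3.png

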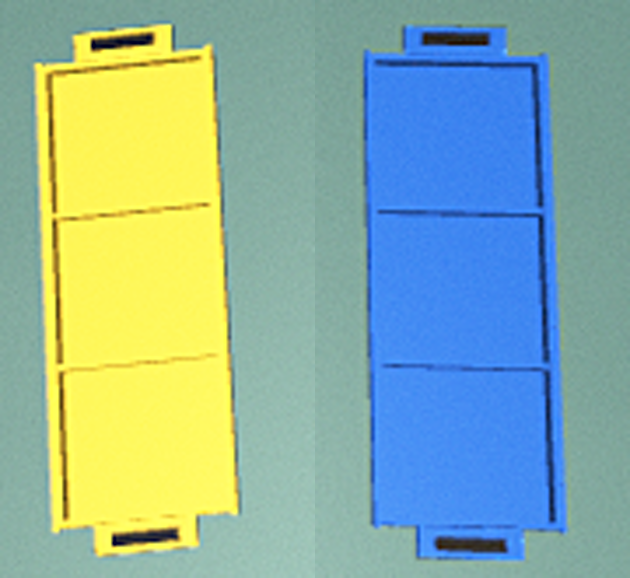

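Positions agree with the given sizes to within about 3 mm. The yellow carrier is at (0.501,0.320), turned +5°; the blue one is at (0.519,-0.3265), turned -2.3°. Next I square the tool to the world axes and head for the steel cup.

jog_arm(
  slide=[
    [0, 0, 0],
    [0, 0, 0],
    [0, 0, 0],
    [0, 0, 0],
    [0.5, -1, 0],
    [0.5, -1, 0],
    [0.5, -1, 0],
    [0.5, -1, 0],
    [0.5, -1, 0],
    [0.5, -1, 0],
  ],
  delta_rot=[
    [0, 0, 0.93],
    [0, 0, 0.93],
    [0, 0, 0.93],
    [0, 0, 0.92],
    [0, 0, 0],
    [0, 0, 0],
    [0, 0, 0],
    [0, 0, 0],
    [0, 0, 0],
    [0, 0, 0],
  ],
  jaw=[0, 0, 0, 0, 0, 0, 0, 0, 0, 0],
)

```text
time: 0.98
ee_pos: [0.2331, -0.5315, 0.231]
ee_rot: [-0.0, 1.0, -0.0, -0.0]
contact_force: [0.5, 0.2, -0.0]
opening: 1.001
finger_force: 0.0
```

jog_arm(
  slide=[
    [0.5, -1, 0],
    [0.5, -1, 0],
    [0.5, -1, 0],
    [0.5, -1, 0],
    [0.5, -1, 0],
    [0.5, -1, 0],
    [0.5, -1, 0],
    [0.5, -1, 0],
    [0.5, -1, 0],
    [0.5, -1, 0],
  ],
  delta_rot=[
    [0, 0, 0],
    [0, 0, 0],
    [0, 0, 0],
    [0, 0, 0],
    [0, 0, 0],
    [0, 0, 0],
    [0, 0, 0],
    [0, 0, 0],
    [0, 0, 0],
    [0, 0, 0],
  ],
  jaw=[0, 0, 0, 0, 0, 0, 0, 0, 0, 0],
)

```text
time: 1.82
ee_pos: [0.333, -0.3315, 0.2312]
ee_rot: [-0.0, 1.0, -0.0, -0.0]
contact_force: [-0.0, -1.0, -0.2]
opening: 0.997
finger_force: 0.0
```

jog_arm(
  slide=[
    [0.45, -1, 0],
    [0.45, -1, 0],
    [0.45, -1, 0],
    [0.45, -1, 0],
    [0.45, -1, 0],
    [0.45, -1, 0],
    [0.45, -1, 0],
    [0.45, -1, 0],
    [0.45, -1, 0],
    [0.45, -1, 0],
  ],
  delta_rot=[
    [0, 0, 0],
    [0, 0, 0],
    [0, 0, 0],
    [0, 0, 0],
    [0, 0, 0],
    [0, 0, 0],
    [0, 0, 0],
    [0, 0, 0],
    [0, 0, 0],
    [0, 0, 0],
  ],
  jaw=[0, 0, 0, 0, 0, 0, 0, 0, 0, 0],
)

```text
time: 2.65
ee_pos: [0.423, -0.1315, 0.2313]
ee_rot: [0.0, 1.0, -0.0, 0.0]
contact_force: [-0.1, -0.3, -0.2]
opening: 1.001
finger_force: 0.0
```

jog_arm(
  slide=[
    [0.45, -1, 0],
    [0.45, -1, 0],
    [0.45, -1, 0],
    [0.22, -0.45, 0],
    [0, 0, 1],
    [0, 0, 1],
    [0, 0, 1],
    [0, 0, 1],
    [0, 0, 1],
    [0, 0, 0],
  ],
  delta_rot=[
    [0, 0, 0],
    [0, 0, 0],
    [0, 0, 0],
    [0, 0, 0],
    [0, 0, 0],
    [0, 0, 0],
    [0, 0, 0],
    [0, 0, 0],
    [0, 0, 0],
    [0, 0, 0],
  ],
  jaw=[0, 0, 0, 0, 0, 0, 0, 0, 0, 0],
)

```text
time: 3.48
ee_pos: [0.4526, -0.0636, 0.1275]
ee_rot: [-0.0, 1.0, -0.0, -0.003]
contact_force: [-1.5, -0.5, -1.8]
opening: 0.999
finger_force: 0.0
```

```bash
python3 - <<'E'
from h import *
d=snap('wrist','w1')
E
```

```text
(no output)
```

View pics/w1.png

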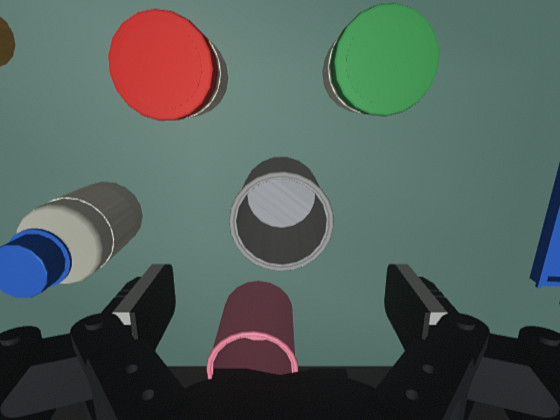

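The wrist view shows the cup rim centred at (282,221), well inside the open fingers (pads at columns 172 and 388), with red and green lids beyond and nothing in the fingers' way.

```bash
python3 - <<'E'
from h import *
d=load('w1'); print(at(d,282,221,.072),'green',at(d,387,59,.066),'red',at(d,161,65,.066),'whiteb',at(d,33,262,.105)); s=bot.get_state(); print(s['ee_pos'],s['contact_force'],s['joint_pos'])
E
```

```text
[ 0.4565 -0.0649  0.072 ] green [ 0.5456 -0.1208  0.066 ] red [5.426e-01 1.000e-04 6.600e-02] whiteb [0.4456 0.0615 0.105 ]
[ 0.45333025 -0.06371261  0.12986371] [-0.24954165  0.24649687  0.52090193] [-1.95301189e-01 -3.29222167e-01  2.01668217e+00 -9.45251088e-05
  1.45726713e+00  1.37586630e+00]
```

jog_arm(
  slide=[
    [0.1, 0, 0.75],
    [0, 0, 0.75],
    [0, 0, 0.75],
    [0, 0, 0.75],
    [0, 0, 0.75],
    [0, 0, 0.75],
    [0, 0, 0.75],
    [0, 0, 0],
    [0, 0, 0],
    [0, 0, 0],
  ],
  delta_rot=[
    [0, 0, 0],
    [0, 0, 0],
    [0, 0, 0],
    [0, 0, 0],
    [0, 0, 0],
    [0, 0, 0],
    [0, 0, 0],
    [0, 0, 0],
    [0, 0, 0],
    [0, 0, 0],
  ],
  jaw=[0, 0, 0, 0, 0, 0, 0, 0, 1, 1],
)

```text
time: 4.37
ee_pos: [0.4571, -0.0639, 0.028]
ee_rot: [0.0, 1.0, -0.0, 0.001]
contact_force: [-0.0, -1.1, 1.0]
opening: 0.75
finger_force: 0.0
```

jog_arm(
  slide=[
    [0, 0, 0],
    [0, 0, 0],
    [0, 0, 0],
    [0, 0, 0],
    [0, 0, 0],
    [0, 0, 0],
    [0, 0, -0.2],
    [0, 0, -0.2],
    [0, 0, 0],
    [0, 0, 0],
  ],
  delta_rot=[
    [0, 0, 0],
    [0, 0, 0],
    [0, 0, 0],
    [0, 0, 0],
    [0, 0, 0],
    [0, 0, 0],
    [0, 0, 0],
    [0, 0, 0],
    [0, 0, 0],
    [0, 0, 0],
  ],
  jaw=[1, 1, 1, 1, 1, 1, 1, 1, 1, 1],
)

```text
time: 5.2
ee_pos: [0.4565, -0.0637, 0.0349]
ee_rot: [0.0, 1.0, -0.0, 0.0]
contact_force: [-0.6, 0.9, -2.8]
opening: 0.668
finger_force: 64.1
```

jog_arm(
  slide=[
    [0, 0, -0.5],
    [0, 0, -1],
    [0, 0, -1],
    [-0.1, 0.95, 0],
    [-0.1, 1, 0],
    [-0.1, 1, 0],
    [-0.1, 1, 0],
    [-0.1, 1, 0],
    [-0.1, 1, 0],
    [-0.1, 1, 0],
  ],
  delta_rot=[
    [0, 0, 0],
    [0, 0, 0],
    [0, 0, 0],
    [0, 0, 0],
    [0, 0, 0],
    [0, 0, 0],
    [0, 0, 0],
    [0, 0, 0],
    [0, 0, 0],
    [0, 0, 0],
  ],
  jaw=[1, 1, 1, 1, 1, 1, 1, 1, 1, 1],
)

```text
time: 6.03
ee_pos: [0.442, -0.2036, 0.085]
ee_rot: [0.0, 1.0, -0.0, 0.0]
contact_force: [-0.9, 0.0, -2.2]
opening: 0.666
finger_force: 64.5
```

jog_arm(
  slide=[
    [-0.1, 1, 0],
    [-0.1, 1, 0],
    [-0.15, 1, 0],
    [-0.2, 1, 0],
    [-0.2, 1, 0],
    [-0.1, 1, 0],
    [0, 0, 0],
    [0, 0, 1],
    [0, 0, 0.7],
    [0, 0, 0.5],
  ],
  delta_rot=[
    [0, 0, 0],
    [0, 0, 0],
    [0, 0, 0],
    [0, 0, 0],
    [0, 0, 0],
    [0, 0, 0],
    [0, 0, 0],
    [0, 0, 0],
    [0, 0, 0],
    [0, 0, 0],
  ],
  jaw=[1, 1, 1, 1, 1, 1, 1, 1, 1, 1],
)

```text
time: 6.87
ee_pos: [0.4249, -0.3222, 0.0394]
ee_rot: [-0.0, 1.0, -0.0, -0.0]
contact_force: [0.4, 0.5, -3.0]
opening: 0.667
finger_force: 64.7
```

jog_arm(
  slide=[
    [0, 0, 0.1],
    [0, 0, 0.1],
    [0, 0, 0.1],
    [0, 0, 0.05],
    [0, 0, 0.05],
    [0, 0, 0],
    [0, 0, 0],
    [0, 0, 0],
    [0, 0, 0],
    [0, 0, 0],
  ],
  delta_rot=[
    [0, 0, 0],
    [0, 0, 0],
    [0, 0, 0],
    [0, 0, 0],
    [0, 0, 0],
    [0, 0, 0],
    [0, 0, 0],
    [0, 0, 0],
    [0, 0, 0],
    [0, 0, 0],
  ],
  jaw=[1, 1, 1, 1, 1, 1, 1, 1, 1, 1],
)

```text
time: 7.7
ee_pos: [0.4252, -0.3226, 0.0324]
ee_rot: [0.0, 1.0, -0.0, 0.0]
contact_force: [-0.3, 0.5, -1.7]
opening: 0.67
finger_force: 64.7
```

jog_arm(
  slide=[
    [0, 0, 0.05],
    [0, 0, 0.05],
    [0, 0, 0],
    [0, 0, 0],
  ],
  delta_rot=[
    [0, 0, 0],
    [0, 0, 0],
    [0, 0, 0],
    [0, 0, 0],
  ],
  jaw=[1, 1, 1, 1],
)

```text
time: 8.03
ee_pos: [0.4253, -0.3227, 0.0323]
ee_rot: [0.0, 1.0, -0.0, 0.0]
contact_force: [-12.6, 9.0, 24.0]
opening: 0.669
finger_force: 66.8
```

Firm contact at z = 0.032. Now release and back out, then go to the amber bottle.

jog_arm(
  slide=[
    [0, 0, 0],
    [0, 0, 0],
    [0, 0, 0],
    [0, 0, 0],
    [0, 0, -0.5],
    [0, 0, -1],
    [0, 0, -1],
    [0, 0, -1],
    [0, 0, -1],
    [0, 0, -1],
  ],
  delta_rot=[
    [0, 0, 0],
    [0, 0, 0],
    [0, 0, 0],
    [0, 0, 0],
    [0, 0, 0],
    [0, 0, 0],
    [0, 0, 0],
    [0, 0, 0],
    [0, 0, 0],
    [0, 0, 0],
  ],
  jaw=[0.1, 0, 0, 0, 0, 0, 0, 0, 0, 0],
)

```text
time: 8.87
ee_pos: [0.4251, -0.3225, 0.1421]
ee_rot: [0.0, 1.0, -0.0, 0.0]
contact_force: [0.4, 0.5, -0.0]
opening: 0.998
finger_force: 0.0
```

jog_arm(
  slide=[
    [0.6, -1, -0.5],
    [0.65, -1, 0],
    [0.65, -1, 0],
    [0.65, -1, 0],
    [0.65, -1, 0],
    [0.65, -1, 0],
    [0.65, -1, 0],
    [0.65, -1, 0],
    [0.65, -1, 0],
    [0.65, -1, 0],
  ],
  delta_rot=[
    [0, 0, 0],
    [0, 0, 0],
    [0, 0, 0],
    [0, 0, 0],
    [0, 0, 0],
    [0, 0, 0],
    [0, 0, 0],
    [0, 0, 0],
    [0, 0, 0],
    [0, 0, 0],
  ],
  jaw=[0, 0, 0, 0, 0, 0, 0, 0, 0, 0],
)

```text
time: 9.7
ee_pos: [0.5548, -0.1215, 0.1511]
ee_rot: [0.0, 1.0, -0.0, 0.0]
contact_force: [-0.0, -0.8, -0.3]
opening: 1.001
finger_force: 0.0
```

jog_arm(
  slide=[
    [0.65, -1, 0],
    [0.65, -1, 0],
    [0.65, -1, 0],
    [0.65, -1, 0],
    [0.65, -1, 0],
    [0.65, -1, 0],
    [0.65, -1, 0],
    [0.65, -1, 0],
    [0.65, -1, 0],
    [0.4, -0.5, 0],
  ],
  delta_rot=[
    [0, 0, 0],
    [0, 0, 0],
    [0, 0, 0],
    [0, 0, 0],
    [0, 0, 0],
    [0, 0, 0],
    [0, 0, 0],
    [0, 0, 0],
    [0, 0, 0],
    [0, 0, 0],
  ],
  jaw=[0, 0, 0, 0, 0, 0, 0, 0, 0, 0],
)

```text
time: 10.53
ee_pos: [0.6801, 0.0694, 0.1508]
ee_rot: [-0.0, 1.0, 0.0, 0.0]
contact_force: [0.5, -0.2, 0.0]
opening: 0.999
finger_force: 0.0
```

```bash
python3 - <<'E'
from h import *
d=snap('wrist','w2');e=snap('top','t2'); cv2.imwrite('pics/w2t2.png',cv2.resize(np.hstack([d['pixels'],e['pixels']]),(800,300)))
E
```

```text
(no output)
```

View pics/w2t2.png

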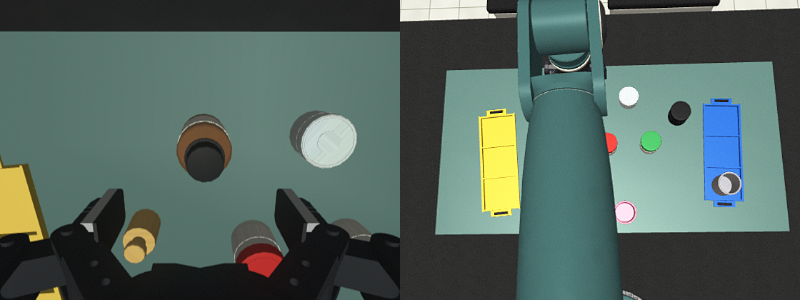

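The cup stands in the near bay of the blue carrier. The amber cap is at (287,225) in the wrist picture, between the pads; the tin lid is at (461,195).

```bash
python3 - <<'E'
from h import *
d=load('w2'); print(at(d,287,225,.105),'tin',at(d,461,195,.04),'shoulder',at(d,286,207,.07), proj(d,[.680,.067,.105]))
E
```

```text
[0.6851 0.0653 0.105 ] tin [ 0.6865 -0.064   0.04  ] shoulder [0.6857 0.0653 0.07  ] (np.float64(283.92597115699965), np.float64(233.58127359912407))
```

jog_arm(
  slide=[
    [0.15, 0.17, 0],
    [0, 0, 0.75],
    [0, 0, 1],
    [0, 0, 1],
    [0, 0, 1],
    [0, 0, 1],
    [0, 0, 0.6],
    [0, 0, 0.4],
    [0, 0, 0],
    [0, 0, 0],
  ],
  delta_rot=[
    [0, 0, 0],
    [0, 0, 0],
    [0, 0, 0],
    [0, 0, 0],
    [0, 0, 0],
    [0, 0, 0],
    [0, 0, 0],
    [0, 0, 0],
    [0, 0, 0],
    [0, 0, 0],
  ],
  jaw=[0, 0, 0, 0, 0, 0, 0, 0, 0, 0],
)

```text
time: 11.47
ee_pos: [0.6824, 0.0636, 0.0355]
ee_rot: [0.0, 1.0, -0.0, 0.0]
contact_force: [-0.1, 0.0, -0.0]
opening: 0.998
finger_force: 0.0
```

jog_arm(
  slide=[
    [0, 0, 0],
    [0, 0, 0],
    [0, 0, 0],
    [0, 0, 0],
    [0, 0, 0],
    [0, 0, 0],
    [0, 0, 0],
    [0, 0, 0],
    [0, 0, -0.2],
    [0, 0, -0.2],
  ],
  delta_rot=[
    [0, 0, 0],
    [0, 0, 0],
    [0, 0, 0],
    [0, 0, 0],
    [0, 0, 0],
    [0, 0, 0],
    [0, 0, 0],
    [0, 0, 0],
    [0, 0, 0],
    [0, 0, 0],
  ],
  jaw=[1, 1, 1, 1, 1, 1, 1, 1, 1, 1],
)

```text
time: 12.3
ee_pos: [0.6821, 0.064, 0.0434]
ee_rot: [0.0, 1.0, -0.0, -0.0]
contact_force: [-0.9, -0.4, -1.0]
opening: 0.592
finger_force: 62.5
```

jog_arm(
  slide=[
    [0, 0, -0.6],
    [0, 0, -1],
    [0, 0, -1],
    [0, 0, -1],
    [0, 0, -1],
    [0, 0.7, -0.4],
    [-0.2, 1, 0],
    [-0.2, 1, 0],
    [-0.2, 1, 0],
    [-0.2, 1, 0],
  ],
  delta_rot=[
    [0, 0, 0],
    [0, 0, 0],
    [0, 0, 0],
    [0, 0, 0],
    [0, 0, 0],
    [0, 0, 0],
    [0, 0, 0],
    [0, 0, 0],
    [0, 0, 0],
    [0, 0, 0],
  ],
  jaw=[1, 1, 1, 1, 1, 1, 1, 1, 1, 1],
)

```text
time: 13.13
ee_pos: [0.6658, -0.0315, 0.1436]
ee_rot: [0.0, 1.0, -0.0, -0.0]
contact_force: [-0.6, -0.9, -1.7]
opening: 0.594
finger_force: 62.7
```

jog_arm(
  slide=[
    [-0.2, 1, 0],
    [-0.2, 1, 0],
    [-0.2, 1, 0],
    [-0.2, 1, 0],
    [-0.2, 1, 0],
    [-0.2, 1, 0],
    [-0.2, 1, 0],
    [-0.2, 1, 0],
    [-0.2, 1, 0],
    [-0.2, 1, 0],
  ],
  delta_rot=[
    [0, 0, 0],
    [0, 0, 0],
    [0, 0, 0],
    [0, 0, 0],
    [0, 0, 0],
    [0, 0, 0],
    [0, 0, 0],
    [0, 0, 0],
    [0, 0, 0],
    [0, 0, 0],
  ],
  jaw=[1, 1, 1, 1, 1, 1, 1, 1, 1, 1],
)

```text
time: 13.97
ee_pos: [0.6255, -0.2316, 0.1436]
ee_rot: [0.0, 1.0, -0.0, -0.0]
contact_force: [0.5, -0.2, -2.2]
opening: 0.592
finger_force: 62.7
```

jog_arm(
  slide=[
    [-0.2, 1, 0],
    [-0.2, 1, 0],
    [-0.2, 1, 0],
    [-0.15, 1, 0],
    [0, 1, 0],
    [0, 0, 0.5],
    [0, 0, 1],
    [0, 0, 1],
    [0, 0, 1],
    [0, 0, 0.8],
  ],
  delta_rot=[
    [0, 0, 0],
    [0, 0, 0],
    [0, 0, 0],
    [0, 0, 0],
    [0, 0, 0],
    [0, 0, 0],
    [0, 0, 0],
    [0, 0, 0],
    [0, 0, 0],
    [0, 0, 0],
  ],
  jaw=[1, 1, 1, 1, 1, 1, 1, 1, 1, 1],
)

```text
time: 14.8
ee_pos: [0.6104, -0.33, 0.0556]
ee_rot: [-0.0, 1.0, -0.0, -0.001]
contact_force: [-0.8, 0.1, -3.0]
opening: 0.587
finger_force: 62.8
```

jog_arm(
  slide=[
    [0, 0, 0.4],
    [0, 0, 0.2],
    [0, 0, 0.1],
    [0, 0, 0.1],
    [0, 0, 0.05],
    [0, 0, 0],
    [0, 0, 0],
  ],
  delta_rot=[
    [0, 0, 0],
    [0, 0, 0],
    [0, 0, 0],
    [0, 0, 0],
    [0, 0, 0],
    [0, 0, 0],
    [0, 0, 0],
  ],
  jaw=[1, 1, 1, 1, 1, 1, 1],
)

```text
time: 15.38
ee_pos: [0.6114, -0.3301, 0.041]
ee_rot: [0.0, 1.0, -0.0, 0.0]
contact_force: [-0.1, -0.2, -1.9]
opening: 0.59
finger_force: 62.8
```

jog_arm(
  slide=[
    [0, 0, 0.05],
    [0, 0, 0.05],
    [0, 0, 0],
    [0, 0, 0],
  ],
  delta_rot=[
    [0, 0, 0],
    [0, 0, 0],
    [0, 0, 0],
    [0, 0, 0],
  ],
  jaw=[1, 1, 1, 1],
)

```text
time: 15.72
ee_pos: [0.6117, -0.3302, 0.0405]
ee_rot: [0.0, 1.0, -0.0, 0.001]
contact_force: [-5.3, 3.5, 13.7]
opening: 0.59
finger_force: 64.2
```

jog_arm(
  slide=[
    [0, 0, 0],
    [0, 0, 0],
    [0, 0, 0],
    [0, 0, 0],
    [0, 0, -0.5],
    [0, 0, -1],
    [0, 0, -1],
    [0, 0, -1],
    [0, 0, -1],
    [0, 0, -0.5],
  ],
  delta_rot=[
    [0, 0, 0],
    [0, 0, 0],
    [0, 0, 0],
    [0, 0, 0],
    [0, 0, 0],
    [0, 0, 0],
    [0, 0, 0],
    [0, 0, 0],
    [0, 0, 0],
    [0, 0, 0],
  ],
  jaw=[0.1, 0, 0, 0, 0, 0, 0, 0, 0, 0],
)

```text
time: 16.55
ee_pos: [0.6118, -0.3304, 0.1419]
ee_rot: [0.001, 1.0, -0.0, 0.001]
contact_force: [-0.3, 0.3, 0.4]
opening: 0.993
finger_force: 0.0
```

jog_arm(
  slide=[
    [-0.3, -1, 0],
    [-0.3, -1, 0],
    [-0.3, -1, 0],
    [-0.3, -1, 0],
    [-0.3, -1, 0],
    [-0.3, -1, 0],
    [-0.3, -1, 0],
    [-0.3, -1, 0],
    [-0.4, -1, 0],
    [-0.5, -1, 0],
  ],
  delta_rot=[
    [0, 0, 0],
    [0, 0, 0],
    [0, 0, 0],
    [0, 0, 0],
    [0, 0, 0],
    [0, 0, 0],
    [0, 0, 0],
    [0, 0, 0],
    [0, 0, 0],
    [0, 0, 0],
  ],
  jaw=[0, 0, 0, 0, 0, 0, 0, 0, 0, 0],
)

```text
time: 17.38
ee_pos: [0.5449, -0.1291, 0.1383]
ee_rot: [-0.0, 1.0, -0.0, -0.0]
contact_force: [0.5, 0.4, -0.3]
opening: 1.0
finger_force: 0.0
```

jog_arm(
  slide=[
    [0, -0.5, 0],
    [0, 0, 0.5],
    [0, 0, 1],
    [0, 0, 1],
    [0, 0, 1],
    [0, 0, 1],
    [0, 0, 1],
    [0, 0, 0.6],
    [0, 0, 0.3],
    [0, 0, 0],
  ],
  delta_rot=[
    [0, 0, 0],
    [0, 0, 0],
    [0, 0, 0],
    [0, 0, 0],
    [0, 0, 0],
    [0, 0, 0],
    [0, 0, 0],
    [0, 0, 0],
    [0, 0, 0],
    [0, 0, 0],
  ],
  jaw=[0, 0, 0, 0, 0, 0, 0, 0, 0, 0],
)

```text
time: 18.22
ee_pos: [0.5448, -0.1203, 0.0089]
ee_rot: [-0.0, 1.0, -0.0, -0.001]
contact_force: [0.4, -0.2, -0.9]
opening: 1.001
finger_force: 0.0
```

jog_arm(
  slide=[
    [0, 0, 0],
    [0, 0, 0],
    [0, 0, 0],
    [0, 0, 0],
    [0, 0, 0],
    [0, 0, 0],
    [0, 0, 0],
    [0, 0, 0],
    [0, 0, -0.2],
    [0, 0, -0.2],
  ],
  delta_rot=[
    [0, 0, 0],
    [0, 0, 0],
    [0, 0, 0],
    [0, 0, 0],
    [0, 0, 0],
    [0, 0, 0],
    [0, 0, 0],
    [0, 0, 0],
    [0, 0, 0],
    [0, 0, 0],
  ],
  jaw=[1, 1, 1, 1, 1, 1, 1, 1, 1, 1],
)

```text
time: 19.05
ee_pos: [0.5454, -0.12, 0.0191]
ee_rot: [0.0, 1.0, -0.0, 0.0]
contact_force: [-0.1, 0.7, -0.8]
opening: 0.641
finger_force: 56.6
```

jog_arm(
  slide=[
    [0, 0, -0.6],
    [0, 0, -1],
    [0, 0, -1],
    [0, 0, -1],
    [0, 0, -1],
    [0, 0, -1],
    [0, -0.6, -0.7],
    [-0.3, -1, 0],
    [-0.3, -1, 0],
    [-0.3, -1, 0],
  ],
  delta_rot=[
    [0, 0, 0],
    [0, 0, 0],
    [0, 0, 0],
    [0, 0, 0],
    [0, 0, 0],
    [0, 0, 0],
    [0, 0, 0],
    [0, 0, 0],
    [0, 0, 0],
    [0, 0, 0],
  ],
  jaw=[1, 1, 1, 1, 1, 1, 1, 1, 1, 1],
)

```text
time: 19.88
ee_pos: [0.5269, -0.0468, 0.1453]
ee_rot: [-0.0, 1.0, -0.0, 0.0]
contact_force: [0.6, 0.0, -1.8]
opening: 0.642
finger_force: 56.7
```

jog_arm(
  slide=[
    [-0.3, -1, 0],
    [-0.3, -1, 0],
    [-0.3, -1, 0],
    [-0.3, -1, 0],
    [-0.3, -1, 0],
    [-0.3, -1, 0],
    [-0.3, -1, 0],
    [-0.3, -1, 0],
    [-0.3, -1, 0],
    [-0.3, -1, 0],
  ],
  delta_rot=[
    [0, 0, 0],
    [0, 0, 0],
    [0, 0, 0],
    [0, 0, 0],
    [0, 0, 0],
    [0, 0, 0],
    [0, 0, 0],
    [0, 0, 0],
    [0, 0, 0],
    [0, 0, 0],
  ],
  jaw=[1, 1, 1, 1, 1, 1, 1, 1, 1, 1],
)

```text
time: 20.72
ee_pos: [0.4665, 0.1534, 0.1451]
ee_rot: [-0.0, 1.0, -0.0, 0.0]
contact_force: [0.9, 0.4, -0.6]
opening: 0.64
finger_force: 56.7
```

jog_arm(
  slide=[
    [-0.4, -1, 0],
    [-0.4, -1, 0],
    [-0.4, -1, 0],
    [-0.4, -1, 0],
    [-0.4, -1, 0],
    [-0.3, -1, 0],
    [-0.3, -1, 0],
    [-0.3, -1, 0],
    [0, 0, 0.5],
    [0, 0, 1],
  ],
  delta_rot=[
    [0, 0, 0],
    [0, 0, 0],
    [0, 0, 0],
    [0, 0, 0],
    [0, 0, 0],
    [0, 0, 0],
    [0, 0, 0],
    [0, 0, 0],
    [0, 0, 0],
    [0, 0, 0],
  ],
  jaw=[1, 1, 1, 1, 1, 1, 1, 1, 1, 1],
)

```text
time: 21.55
ee_pos: [0.4094, 0.3138, 0.1166]
ee_rot: [-0.001, 1.0, 0.001, 0.002]
contact_force: [0.0, -1.3, -1.3]
opening: 0.639
finger_force: 56.8
```

jog_arm(
  slide=[
    [0, 0.1, 1],
    [0, 0, 1],
    [0, 0, 1],
    [0, 0, 0.8],
    [0, 0, 0.5],
    [0, 0, 0.3],
    [0, 0, 0.2],
    [0, 0, 0.1],
    [0, 0, 0],
    [0, 0, 0],
  ],
  delta_rot=[
    [0, 0, 0],
    [0, 0, 0],
    [0, 0, 0],
    [0, 0, 0],
    [0, 0, 0],
    [0, 0, 0],
    [0, 0, 0],
    [0, 0, 0],
    [0, 0, 0],
    [0, 0, 0],
  ],
  jaw=[1, 1, 1, 1, 1, 1, 1, 1, 1, 1],
)

```text
time: 22.38
ee_pos: [0.4096, 0.3103, 0.0171]
ee_rot: [-0.0, 1.0, -0.0, 0.0]
contact_force: [-0.2, 0.2, -1.4]
opening: 0.637
finger_force: 56.8
```

jog_arm(
  slide=[
    [0, 0, 0.05],
    [0, 0, 0.05],
    [0, 0, 0],
    [0, 0, 0],
  ],
  delta_rot=[
    [0, 0, 0],
    [0, 0, 0],
    [0, 0, 0],
    [0, 0, 0],
  ],
  jaw=[1, 1, 1, 1],
)

```text
time: 22.72
ee_pos: [0.41, 0.3104, 0.016]
ee_rot: [-0.0, 1.0, -0.0, 0.001]
contact_force: [-4.5, -3.3, 13.7]
opening: 0.645
finger_force: 56.5
```

jog_arm(
  slide=[
    [0, 0, 0],
    [0, 0, 0],
    [0, 0, 0],
    [0, 0, 0],
    [0, 0, -0.5],
    [0, 0, -1],
    [0, 0, -1],
    [0, 0, -1],
    [0, 0, -1],
    [0, 0, -1],
  ],
  delta_rot=[
    [0, 0, 0],
    [0, 0, 0],
    [0, 0, 0],
    [0, 0, 0],
    [0, 0, 0],
    [0, 0, 0],
    [0, 0, 0],
    [0, 0, 0],
    [0, 0, 0],
    [0, 0, 0],
  ],
  jaw=[0.1, 0, 0, 0, 0, 0, 0, 0, 0, 0],
)

```text
time: 23.55
ee_pos: [0.4092, 0.31, 0.1261]
ee_rot: [-0.0, 1.0, -0.0, 0.0]
contact_force: [0.5, 0.8, -0.8]
opening: 1.001
finger_force: 0.0
```

jog_arm(
  slide=[
    [0.8, 0.85, 0],
    [0.8, 0.85, 0],
    [0.8, 0.85, 0],
    [0.8, 0.85, 0],
    [0.8, 0.85, 0],
    [0.8, 0.85, 0],
    [0.8, 0.85, 0],
    [0.8, 0.85, 0],
    [0.8, 0.85, 0],
    [0.65, 0.85, 0],
  ],
  delta_rot=[
    [0, 0, 0],
    [0, 0, 0],
    [0, 0, 0],
    [0, 0, 0],
    [0, 0, 0],
    [0, 0, 0],
    [0, 0, 0],
    [0, 0, 0],
    [0, 0, 0],
    [0, 0, 0],
  ],
  jaw=[0, 0, 0, 0, 0, 0, 0, 0, 0, 0],
)

```text
time: 24.38
ee_pos: [0.5672, 0.139, 0.1251]
ee_rot: [-0.0, 1.0, -0.0, 0.0]
contact_force: [-0.4, 0.2, 0.2]
opening: 1.0
finger_force: 0.0
```

```bash
python3 - <<'E'
from h import *
d=snap('wrist','w3');e=snap('scene','s3'); cv2.imwrite('pics/w3s3.png',cv2.resize(np.hstack([d['pixels'],e['pixels']]),(800,300))); print(bot.get_state()['ee_pos'], proj(d,[.567,.141,.062]))
E
```

```text
[0.56763167 0.13797837 0.12486808] (np.float64(276.38190549795326), np.float64(224.03051695158246))
```

View pics/w3s3.png

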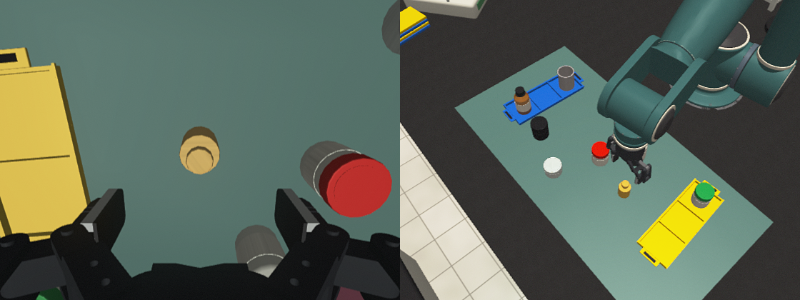

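Amber bottle, cup and green jar are all standing in their bays. The weight knob is at (281,221) in the wrist picture, between the pads. Descending on it.

jog_arm(
  slide=[
    [0, -0.07, 0.5],
    [0, 0, 1],
    [0, 0, 1],
    [0, 0, 1],
    [0, 0, 1],
    [0, 0, 0.7],
    [0, 0, 0.5],
    [0, 0, 0.2],
    [0, 0, 0],
    [0, 0, 0],
  ],
  delta_rot=[
    [0, 0, 0],
    [0, 0, 0],
    [0, 0, 0],
    [0, 0, 0],
    [0, 0, 0],
    [0, 0, 0],
    [0, 0, 0],
    [0, 0, 0],
    [0, 0, 0],
    [0, 0, 0],
  ],
  jaw=[0, 0, 0, 0, 0, 0, 0, 0, 0, 1],
)

```text
time: 25.32
ee_pos: [0.5666, 0.1416, 0.007]
ee_rot: [-0.0, 1.0, -0.0, 0.0]
contact_force: [0.4, 0.5, 0.9]
opening: 0.881
finger_force: 0.0
```

jog_arm(
  slide=[
    [0, 0, 0],
    [0, 0, 0],
    [0, 0, 0],
    [0, 0, 0],
    [0, 0, 0],
    [0, 0, 0],
    [0, 0, 0],
    [0, 0, 0],
    [0, 0, -0.2],
    [0, 0, -0.2],
  ],
  delta_rot=[
    [0, 0, 0],
    [0, 0, 0],
    [0, 0, 0],
    [0, 0, 0],
    [0, 0, 0],
    [0, 0, 0],
    [0, 0, 0],
    [0, 0, 0],
    [0, 0, 0],
    [0, 0, 0],
  ],
  jaw=[1, 1, 1, 1, 1, 1, 1, 1, 1, 1],
)

```text
time: 26.15
ee_pos: [0.566, 0.1413, 0.0142]
ee_rot: [0.0, 1.0, -0.0, -0.0]
contact_force: [0.2, 0.1, -5.0]
opening: 0.427
finger_force: 60.4
```

jog_arm(
  slide=[
    [0, 0, -0.6],
    [0, 0, -1],
    [0, 0, -1],
    [-0.3, -0.7, -0.4],
    [-0.3, -0.9, 0],
    [-0.4, -0.9, 0],
    [-0.4, -0.9, 0],
    [-0.4, -0.9, 0],
    [-0.4, -0.9, 0],
    [-0.4, -0.9, 0],
  ],
  delta_rot=[
    [0, 0, 0],
    [0, 0, 0],
    [0, 0, 0],
    [0, 0, 0],
    [0, 0, 0],
    [0, 0, 0],
    [0, 0, 0],
    [0, 0, 0],
    [0, 0, 0],
    [0, 0, 0],
  ],
  jaw=[1, 1, 1, 1, 1, 1, 1, 1, 1, 1],
)

```text
time: 26.98
ee_pos: [0.5138, 0.2642, 0.0752]
ee_rot: [-0.0, 1.0, -0.0, 0.0]
contact_force: [1.0, -0.0, -5.1]
opening: 0.431
finger_force: 60.9
```

jog_arm(
  slide=[
    [-0.4, -0.9, 0],
    [-0.25, -0.95, 0],
    [0, -0.95, 0],
    [0, 0, 0],
    [0, 0, 0.8],
    [0, 0, 0.8],
    [0, 0, 0.7],
    [0, 0, 0.4],
    [0, 0, 0.2],
    [0, 0, 0],
  ],
  delta_rot=[
    [0, 0, 0],
    [0, 0, 0],
    [0, 0, 0],
    [0, 0, 0],
    [0, 0, 0],
    [0, 0, 0],
    [0, 0, 0],
    [0, 0, 0],
    [0, 0, 0],
    [0, 0, 0],
  ],
  jaw=[1, 1, 1, 1, 1, 1, 1, 1, 1, 1],
)

```text
time: 27.82
ee_pos: [0.5011, 0.3191, 0.0157]
ee_rot: [0.0, 1.0, -0.0, -0.001]
contact_force: [-0.2, -0.4, -4.4]
opening: 0.433
finger_force: 61.1
```

jog_arm(
  slide=[
    [0, 0, 0.1],
    [0, 0, 0.1],
    [0, 0, 0.05],
    [0, 0, 0.05],
    [0, 0, 0],
    [0, 0, 0],
  ],
  delta_rot=[
    [0, 0, 0],
    [0, 0, 0],
    [0, 0, 0],
    [0, 0, 0],
    [0, 0, 0],
    [0, 0, 0],
  ],
  jaw=[1, 1, 1, 1, 1, 1],
)

```text
time: 28.32
ee_pos: [0.5016, 0.3195, 0.0114]
ee_rot: [-0.0, 1.0, -0.0, 0.0]
contact_force: [-4.7, -3.5, 4.6]
opening: 0.433
finger_force: 62.3
```

jog_arm(
  slide=[
    [0, 0, 0],
    [0, 0, 0],
    [0, 0, 0],
    [0, 0, 0],
    [0, 0, -0.5],
    [0, 0, -1],
    [0, 0, -1],
    [0, 0, -1],
    [0, 0, -1],
    [0, 0, -1],
  ],
  delta_rot=[
    [0, 0, 0],
    [0, 0, 0],
    [0, 0, 0],
    [0, 0, 0],
    [0, 0, 0],
    [0, 0, 0],
    [0, 0, 0],
    [0, 0, 0],
    [0, 0, 0],
    [0, 0, 0],
  ],
  jaw=[0.3, 0.1, 0, 0, 0, 0, 0, 0, 0, 0],
)

```text
time: 29.15
ee_pos: [0.5013, 0.3194, 0.1222]
ee_rot: [-0.0, 1.0, -0.0, 0.0]
contact_force: [-0.0, -0.2, 0.1]
opening: 0.996
finger_force: 0.0
```

jog_arm(
  slide=[
    [0.5, 1, 0],
    [0.5, 1, 0],
    [0.5, 1, 0],
    [0.5, 1, 0],
    [0.5, 1, 0],
    [0.5, 1, 0],
    [0.5, 1, 0],
    [0.5, 1, 0],
    [0.5, 1, 0],
    [0.5, 1, 0],
  ],
  delta_rot=[
    [0, 0, 0],
    [0, 0, 0],
    [0, 0, 0],
    [0, 0, 0],
    [0, 0, 0],
    [0, 0, 0],
    [0, 0, 0],
    [0, 0, 0],
    [0, 0, 0],
    [0, 0, 0],
  ],
  jaw=[0, 0, 0, 0, 0, 0, 0, 0, 0, 0],
)

```text
time: 29.98
ee_pos: [0.6018, 0.1184, 0.1213]
ee_rot: [-0.0, 1.0, -0.0, 0.0]
contact_force: [-0.5, -0.1, 0.1]
opening: 1.001
finger_force: 0.0
```

jog_arm(
  slide=[
    [0.5, 1, 0],
    [0.5, 1, 0],
    [0.5, 1, 0],
    [0.5, 1, 0],
    [0.5, 1, 0],
    [0.5, 1, 0],
    [0.5, 1, 0],
    [0.5, 1, 0],
    [0.1, 1, 0],
    [0, 0.1, 0],
  ],
  delta_rot=[
    [0, 0, 0],
    [0, 0, 0],
    [0, 0, 0],
    [0, 0, 0],
    [0, 0, 0],
    [0, 0, 0],
    [0, 0, 0],
    [0, 0, 0],
    [0, 0, 0],
    [0, 0, 0],
  ],
  jaw=[0, 0, 0, 0, 0, 0, 0, 0, 0, 0],
)

```text
time: 30.82
ee_pos: [0.6837, -0.0655, 0.1208]
ee_rot: [0.0, 1.0, -0.001, 0.0]
contact_force: [-0.1, 0.1, -0.3]
opening: 1.001
finger_force: 0.0
```

```bash
python3 - <<'E'
from h import *
d=snap('wrist','w4'); print(bot.get_state()['ee_pos'], proj(d,[.684,-.0625,.04]))
g=cv2.cvtColor(d['pixels'],cv2.COLOR_BGR2HSV); m=cv2.inRange(g,(0,0,150),(180,60,255)); n,l,s,c=cv2.connectedComponentsWithStats(m)
i=1+s[1:,4].argmax(); print(s[i],c[i],at(d,*c[i],.04))
E
```

```text
[ 0.68340021 -0.06435033  0.12081089] (np.float64(275.0677096544695), np.float64(214.6166437165142))
[ 235  172   86   84 5586] [277.05621196 213.60669531] [ 0.6847 -0.0638  0.04  ]
```

View pics/w4.png

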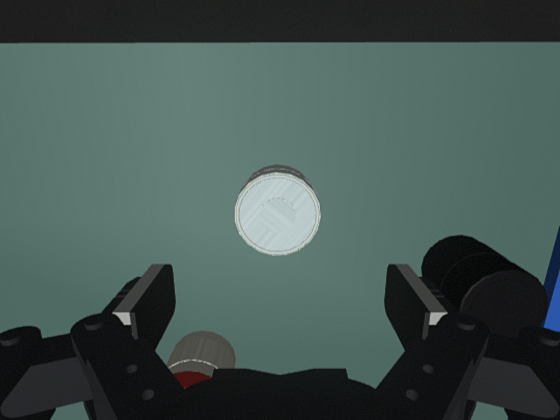

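The tin lid is centred at (277,214), between the pads. Descending on it.

jog_arm(
  slide=[
    [0, 0, 0.5],
    [0, 0, 1],
    [0, 0, 1],
    [0, 0, 1],
    [0, 0, 1],
    [0, 0, 0.6],
    [0, 0, 0.4],
    [0, 0, 0.15],
    [0, 0, 0],
    [0, 0, 0],
  ],
  delta_rot=[
    [0, 0, 0],
    [0, 0, 0],
    [0, 0, 0],
    [0, 0, 0],
    [0, 0, 0],
    [0, 0, 0],
    [0, 0, 0],
    [0, 0, 0],
    [0, 0, 0],
    [0, 0, 0],
  ],
  jaw=[0, 0, 0, 0, 0, 0, 0, 0, 0, 1],
)

```text
time: 31.7
ee_pos: [0.6837, -0.0625, 0.0083]
ee_rot: [0.0, 1.0, -0.0, 0.001]
contact_force: [0.0, 0.8, -0.1]
opening: 0.881
finger_force: 0.0
```

jog_arm(
  slide=[
    [0, 0, 0],
    [0, 0, 0],
    [0, 0, 0],
    [0, 0, 0],
    [0, 0, 0],
    [0, 0, 0],
    [0, 0, 0],
    [0, 0, 0],
    [0, 0, -0.2],
    [0, 0, -0.2],
  ],
  delta_rot=[
    [0, 0, 0],
    [0, 0, 0],
    [0, 0, 0],
    [0, 0, 0],
    [0, 0, 0],
    [0, 0, 0],
    [0, 0, 0],
    [0, 0, 0],
    [0, 0, 0],
    [0, 0, 0],
  ],
  jaw=[1, 1, 1, 1, 1, 1, 1, 1, 1, 1],
)

```text
time: 32.53
ee_pos: [0.6833, -0.0627, 0.0159]
ee_rot: [0.0, 1.0, -0.0, 0.0]
contact_force: [0.2, -0.3, -1.2]
opening: 0.662
finger_force: 63.6
```

jog_arm(
  slide=[
    [0, 0, -0.6],
    [0, 0, -1],
    [0, 0, -1],
    [0, -0.5, -1],
    [-0.2, -1, 0],
    [-0.2, -1, 0],
    [-0.2, -1, 0],
    [-0.2, -1, 0],
    [-0.2, -1, 0],
    [-0.2, -1, 0],
  ],
  delta_rot=[
    [0, 0, 0],
    [0, 0, 0],
    [0, 0, 0],
    [0, 0, 0],
    [0, 0, 0],
    [0, 0, 0],
    [0, 0, 0],
    [0, 0, 0],
    [0, 0, 0],
    [0, 0, 0],
  ],
  jaw=[1, 1, 1, 1, 1, 1, 1, 1, 1, 1],
)

```text
time: 33.37
ee_pos: [0.6591, 0.0683, 0.0885]
ee_rot: [-0.0, 1.0, -0.0, 0.0]
contact_force: [-0.7, 0.1, -1.7]
opening: 0.657
finger_force: 63.8
```

jog_arm(
  slide=[
    [-0.25, -1, 0],
    [-0.25, -1, 0],
    [-0.25, -1, 0],
    [-0.25, -1, 0],
    [-0.25, -1, 0],
    [-0.25, -1, 0],
    [-0.25, -1, 0],
    [-0.25, -1, 0],
    [-0.25, -1, 0],
    [-0.25, -1, 0],
  ],
  delta_rot=[
    [0, 0, 0],
    [0, 0, 0],
    [0, 0, 0],
    [0, 0, 0],
    [0, 0, 0],
    [0, 0, 0],
    [0, 0, 0],
    [0, 0, 0],
    [0, 0, 0],
    [0, 0, 0],
  ],
  jaw=[1, 1, 1, 1, 1, 1, 1, 1, 1, 1],
)

```text
time: 34.2
ee_pos: [0.6091, 0.2684, 0.0886]
ee_rot: [-0.0, 1.0, -0.0, 0.0]
contact_force: [-1.1, 0.2, -1.2]
opening: 0.659
finger_force: 63.8
```

jog_arm(
  slide=[
    [-0.25, -1, 0],
    [-0.25, -1, 0],
    [-0.2, -1, 0],
    [0, 0, 0],
    [0, 0, 1],
    [0, 0, 1],
    [0, 0, 0.8],
    [0, 0, 0.6],
    [0, 0, 0.3],
    [0, 0, 0],
  ],
  delta_rot=[
    [0, 0, 0],
    [0, 0, 0],
    [0, 0, 0],
    [0, 0, 0],
    [0, 0, 0],
    [0, 0, 0],
    [0, 0, 0],
    [0, 0, 0],
    [0, 0, 0],
    [0, 0, 0],
  ],
  jaw=[1, 1, 1, 1, 1, 1, 1, 1, 1, 1],
)

```text
time: 35.03
ee_pos: [0.5955, 0.3271, 0.0139]
ee_rot: [0.0, 1.0, -0.0, -0.0]
contact_force: [-0.2, 0.3, -0.5]
opening: 0.66
finger_force: 64.5
```

jog_arm(
  slide=[
    [0, 0, 0.05],
    [0, 0, 0.05],
    [0, 0, 0.05],
    [0, 0, 0],
    [0, 0, 0],
  ],
  delta_rot=[
    [0, 0, 0],
    [0, 0, 0],
    [0, 0, 0],
    [0, 0, 0],
    [0, 0, 0],
  ],
  jaw=[1, 1, 1, 1, 1],
)

```text
time: 35.45
ee_pos: [0.5959, 0.3274, 0.0129]
ee_rot: [-0.0, 1.0, -0.0, 0.001]
contact_force: [-9.4, -4.8, 17.9]
opening: 0.658
finger_force: 66.2
```

Contact made. Release, lift away, and swing back to clear the view.

jog_arm(
  slide=[
    [0, 0, 0],
    [0, 0, 0],
    [0, 0, 0],
    [0, 0, 0],
    [0, 0, -0.5],
    [0, 0, -1],
    [0, 0, -1],
    [0, 0, -1],
    [0, 0, -1],
    [0, 0, -1],
  ],
  delta_rot=[
    [0, 0, 0],
    [0, 0, 0],
    [0, 0, 0],
    [0, 0, 0],
    [0, 0, 0],
    [0, 0, 0],
    [0, 0, 0],
    [0, 0, 0],
    [0, 0, 0],
    [0, 0, 0],
  ],
  jaw=[0.1, 0, 0, 0, 0, 0, 0, 0, 0, 0],
)

```text
time: 36.28
ee_pos: [0.5953, 0.3273, 0.1221]
ee_rot: [-0.0, 1.0, -0.0, 0.0]
contact_force: [-0.4, 0.4, 0.3]
opening: 0.998
finger_force: 0.0
```

jog_arm(
  slide=[
    [0, 1, -1],
    [0, 1, -1],
    [0, 1, 0],
    [0, 1, 0],
    [0, 1, 0],
    [0, 1, 0],
    [0, 1, 0],
    [0, 1, 0],
    [0, 0, 0],
    [0, 0, 0],
  ],
  delta_rot=[
    [0, 0, 0],
    [0, 0, 0],
    [0, 0, 0],
    [0, 0, 0],
    [0, 0, 0],
    [0, 0, 0],
    [0, 0, 0],
    [0, 0, 0],
    [0, 0, 0],
    [0, 0, 0],
  ],
  jaw=[0, 0, 0, 0, 0, 0, 0, 0, 0, 0],
)

```text
time: 37.12
ee_pos: [0.5954, 0.1667, 0.1612]
ee_rot: [-0.0, 1.0, -0.001, 0.0]
contact_force: [0.2, 0.0, 0.5]
opening: 0.998
finger_force: 0.0
```

```bash
python3 - <<'E'
from h import *
d=snap('top','t5');e=snap('scene','s5'); cv2.imwrite('pics/t5s5.png',cv2.resize(np.hstack([d['pixels'],e['pixels']]),(800,300)))
E
```

```text
(no output)
```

View pics/t5s5.png

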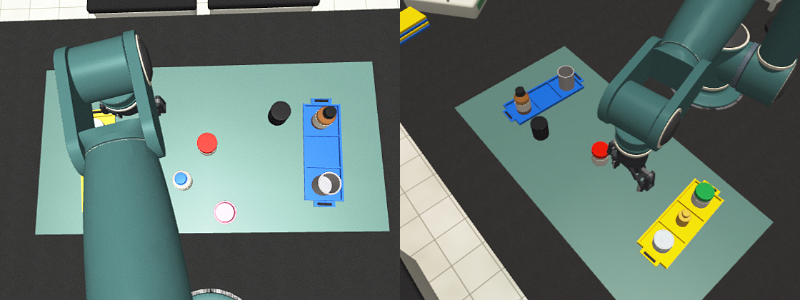

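Both pictures show all five things upright in their own bays: amber at scene (522,98) and cup (566,77) in blue, and green jar (704,190), weight (683,216) and tin (662,238) in yellow. The red jar and white bottle have not moved.

```bash
python3 -c "
from h import *
print(bot.hand_in())"
```

```text
the job is handed in; nothing more can be done
None
```

I handed the job in at about 37 s: all five kit items are upright in their own bays, set down under contact, and the red jar and white bottle were not moved. The final pictures confirm this, but the hand-in returned no verdict.

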